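# Sweep hub bearings through the gate of a sorting board

### The job

On the wooden sorting board, sweep the three loose ball bearings along the deck with the fingertips and through the narrow gate, one at a time, so that each drops into the slot behind it. Only push them gently: do not pinch them, lift them or press hard on them, and leave the sleeve, the axle nut and everything else on the bench where they stand.

Things in the scene. Friction and masses are not known exactly. Their poses are not given: they have to be found in the camera images.
- board: plywood sorting board fixed to the bench, 320 mm wide (y), 290 mm long (x). Origin at bench level under the middle of the gate; x points from the gate out over the deck, z up. The flat deck is 56 mm above the origin, inside its 12 mm high, 8 mm thick rails it runs x = 0 to 212 mm, y = -152 to 152 mm; it ends at x = 0, where the slot begins
- gate (a point): middle of the gate, on the deck surface at the slot's edge; axes as the board's. Two straight funnel rails, 12 mm high, 8 mm thick, have inner faces from (x 0, y +-18) to (x 68, y +-152) mm from here; the gate is the 36 mm gap between them at x = 0. Cheeks as high keep that gap over the slot to x = -12 mm. A bearing tips into the slot once its centre is pushed past x = 0
- slot (a point): middle of the floor of the open slot right behind the gate; axes as the board's. The slot is 60 mm long (x), 44 mm wide (y), 50 mm deep from the deck down to this floor, which is 6 mm above the bench
- bearing_a_mid (a point): one of the three like bearings; steel ball bearing, a flat ring 28 mm across with a 12 mm bore and dark seals, 8 mm thick, about 22 g, lying flat on the board's deck; this point is its centre, half-way up (4 mm above the deck)
- bearing_b_mid (a point): another of the three like bearings; steel ball bearing, a flat ring 28 mm across with a 12 mm bore and dark seals, 8 mm thick, about 22 g, lying flat on the board's deck; this point is its centre, half-way up (4 mm above the deck)
- bearing_c_mid (a point): the last of the three like bearings; steel ball bearing, a flat ring 28 mm across with a 12 mm bore and dark seals, 8 mm thick, about 22 g, lying flat on the board's deck; this point is its centre, half-way up (4 mm above the deck)
- sleeve_mid (a point): plain aluminium sleeve standing upright on the deck among the bearings, 22 mm across and 34 mm tall, to be left alone; this point is its centre, 17 mm above the deck
- axle_nut_mid (a point): steel hexagon flange nut, 22 mm over flats, 27 mm over the flange, 16 mm tall, on the board's corner outside the funnel rail, to be left alone; this point is its centre, 8 mm above the deck
- oil_bottle: white oil bottle on the bench, 54 mm across, 140 mm tall, to be left alone; origin at the centre of its underside
- grease_tin: grey grease tin on the bench, 72 mm across, 60 mm tall, to be left alone; origin at the centre of its underside
- wrench: steel wrench lying on the bench, to be left alone; origin under its middle
- screwdriver: screwdriver with a black handle lying on the bench, to be left alone; origin under its middle
- sprocket: flat dark steel sprocket on the bench, 100 mm across, 6 mm thick, to be left alone; origin at the centre of its underside

How it is judged:
By the outcome, as a careful person would: the job done as asked, in the order asked, and still so for the second after the job is handed in, with the robot touching nothing.
It also fails if it takes over 67 s, if anything falls off the work surface, if the arm or the gripper's body presses on something with over 40 N, if the wrist force passes 120 N, or if a joint passes its speed limit or range.

### The arm

A 6-joint arm with a two-finger parallel gripper is mounted at the origin on the work surface. World frame = base frame: x ahead of the robot, y to its left, z up, the work surface at z = 0. Lengths are in m, angles in rad, forces in N, time in s.
With the tool pointing down it reaches from about 0.35 to 0.975 m from the base axis. Payload 4.9 kg.
Tool frame: the origin (TCP) lies at the very end of the fingers, on their centre line; the grasp point (between the pads) lies 19 mm behind it; x points along the fingers, y is the direction in which the jaws open and shut, and the axes are right-handed (so a half turn about x gives the same grasp; the last joint's range is limited). The gripper opens to 85 mm and grips with 20 to 120 N. Pads are 22 mm wide; open, the fingers measure 114 mm over their backs; the gripper's body (76 mm by 85 mm) begins 54 mm behind the grasp point. The pads swing forward as they close: fully open they stand 13 mm farther back than shut.
Start: joints at [1.123, 0.053, 1.613, -0, 1.476, -0.119], TCP at [0.202, 0.592, 0.231] pointing down, gripper open.
Joint ranges: [-3.01, 3.01], [-1.01, 2.22], [0.06, 2.58], [-1.02, 4.17], [0.09, 2.62], [-3.14, 3.14]. Speed limits (rad/s): [2.57, 2.57, 3.14, 3.14, 3.14, 3.14].

### API

Orientations are given as a rotation vector (axis times angle).
In Python, from station import ctrl, get_image, calibration, finish_job, search_frame, cut_out, mark_of gives the robot as it stands. The module is installed in compiled form; this text tells all that it offers.
- The arm moves only by the tool arm_command, never from a script. Its argument "plan" is a list that holds one entry, the list of rows, each a list of 7 numbers: the shift along the tool's x, y, z in m, then the turn, a rotation vector about the tool's x, y, z in degrees, then the finger opening in m, from 0 to 0.0854. A call has 1 to 20 rows; each row shifts and turns the pose as measured when the row begins, along the tool's axes as they then stand; what a row does not reach is not made up. A row lasts 1/12 s, in which the tool goes at most 41.7 mm and 7.16 degrees, less where a joint would pass 70% of its speed; a pose out of reach is approached as far as the arm can. A call with a gripper value outside its range is refused whole. The fingers move at their own pace and stop on an object; "squeeze" is the grip in N (left out, the last holds). Time passes only in rows, so rows that do not move let the fingers close. It gives the time, the measured TCP pose, the force and the opening at its end, in the units of the state.
- ctrl.get_obs(): the state, without advancing time (a new reading comes with each control period).
- get_image(name): name is "scene" or "top" or "wrist"; returns the picture (420x560x3 uint8, red, green, blue); there is no depth.
- calibration(name): a dict with "fx", "fy", "cx", "cy" (pixels), "k1" (the pictures are not rectified: a ray, as slopes to the right and down, at radius r is drawn at 1 + k1 r^2 times it, then the intrinsics apply), "cam_to_world" (4x4, takes a point from camera to world coordinates); the wrist camera has in their place "hand_eye" (4x4, takes a point from camera to tool coordinates, whose origin is the TCP and whose axes are the tool frame's). Camera axes: x right, y down, z forward; pixel columns grow to the right and rows downward; lengths in m; the calibration is good to about 2 mm. A picture is of the moment at which its call begins: read the wrist's pose just before it. calibration takes no time and is no camera call.
- finish_job(): hands the job in, once; it reports no verdict.
Trained networks look in the newest picture that a camera, given by its name, has taken for a name from the list of things; names that differ only in an ending like _2 or _b are one class to them, and where a whole thing is asked for, a point or a joint stands for the part that bears it (a point fixed in the world has none). Each returns a list of dicts, best first, with "conf" (0 to 1); they miss things now and then, are a little off and sometimes report something else, mostly with a low value. They report only what shows in the picture. A call takes as long as a camera call.
- search_frame(camera, thing): "at" ([x, y, z] in m, in the coordinates of the camera as it stood for that picture, good to about 4 mm: the middle of the surface that is visible of it).
- cut_out(camera, thing): "mask" (420x560 bool, what is visible of it).
- mark_of(camera, thing): "at" ([x, y, z] in m, in the coordinates of the camera as it stood for that picture, good to about 4 mm: a listed point, or the origin of a listed thing).
The state is a dict: "t": time; "q": joint angles; "dq": joint speeds; "effort": joint torques, N m; "tool_pos": TCP position; "tool_rot": TCP orientation; "contact_force": force on the tool from outside, world axes, zero at the start; "wrist_torque": the same for the moment, N m; "opening": finger opening in m.
Only numpy, scipy, OpenCV 4.12 (cv2) and the standard library are available. Lean on these libraries where they do the work, as an engineer would, in place of code of your own. Each camera call takes 0.05 s, during which the arm holds its last target. There are 200 camera calls.

## Working session

There is one attempt and no reset: what is moved stays moved. The work goes in short steps, Python scripts to look and compute and a tool call to move; the robot and the scene stay as the last step left them, time stands still between calls to the robot, and variables do not carry over. Pictures are saved under pics/ and viewed, about 8 in all and at most 12, crops included, and the job is handed in when it is done.

Besides the shell and the picture viewer there is one more tool, called after ">>>" as name([rows], argument=value, ...), one row to a line, values as JSON. arm_command: Moves the arm, as the interface text tells. Its arguments: {"type":"object","properties":{"plan":{"type":"array","items":{"type":"array","items":{"type":"array","items":{"type":"number"}}}},"squeeze":{"type":"number"}},"required":["plan"]}

```bash
mkdir -p pics
cat > h.py <<'E'
import numpy as np, cv2
from scipy.spatial.transform import Rotation as R
from station import *
def c2w(n):
    c=calibration(n)
    if n!="wrist": return np.array(c["cam_to_world"])
    o=ctrl.get_obs(); T=np.eye(4); T[:3,:3]=R.from_rotvec(o["tool_rot"]).as_matrix(); T[:3,3]=o["tool_pos"]
    return T@np.array(c["hand_eye"])
def shot(n,f=None):
    T=c2w(n); im=get_image(n)
    if f: cv2.imwrite("pics/"+f,cv2.cvtColor(im,cv2.COLOR_RGB2BGR))
    return T,im
def ray(n,T,u,v):
    c=calibration(n); K=np.array([[c["fx"],0,c["cx"]],[0,c["fy"],c["cy"]],[0,0,1]])
    p=cv2.undistortPoints(np.array([[[u,v]]],float),K,np.array([c["k1"],0,0,0.]))[0,0]
    return T[:3,3],T[:3,:3]@np.array([p[0],p[1],1])
def onz(n,T,u,v,z):
    o,d=ray(n,T,u,v); return o+d*(z-o[2])/d[2]
def proj(n,T,P):
    c=calibration(n); K=np.array([[c["fx"],0,c["cx"]],[0,c["fy"],c["cy"]],[0,0,1]])
    Ti=np.linalg.inv(T); return cv2.projectPoints(np.atleast_2d(P).astype(float),cv2.Rodrigues(Ti[:3,:3])[0],Ti[:3,3],K,np.array([c["k1"],0,0,0.]))[0][:,0]
def w(T,p): return (T@np.append(p,1))[:3]
E
python3 - <<'E'
from h import *
np.set_printoptions(precision=4,suppress=True)
for n in ["top","scene"]:
    T,im=shot(n,n+"0.png"); print(n,T[:3,3],T[:3,2],calibration(n)["fx"],calibration(n)["k1"])
    for t in ["board","gate","slot","bearing_a_mid","sleeve_mid","axle_nut_mid","oil_bottle","grease_tin"]:
        print(t,[(w(T,d["at"]).round(4),round(d["conf"],2)) for d in mark_of(n,t)[:4]])
print(calibration("wrist")); print(ctrl.get_obs())
E
```

```text
top [0.3963 0.0174 1.4242] [ 0.0714 -0.0025 -0.9974] 499.83610896116085 -0.1297709637479047
board [(array([ 0.4878, -0.089 , -0.0045]), 0.64)]
gate [(array([ 0.4909, -0.0933,  0.0596]), 0.8), (array([ 0.4429, -0.1726,  0.0649]), 0.16)]
slot [(array([ 0.4587, -0.0882,  0.0099]), 0.6)]
bearing_a_mid [(array([0.5914, 0.0069, 0.0635]), 0.45)]
sleeve_mid [(array([ 0.6216, -0.1285,  0.0766]), 0.64)]
axle_nut_mid [(array([ 0.4881, -0.0886, -0.0062]), 0.62), (array([ 0.4411, -0.1675,  0.0632]), 0.52)]
oil_bottle [(array([0.5065, 0.4201, 0.004 ]), 0.96), (array([ 0.4566, -0.0839,  0.0069]), 0.47)]
grease_tin [(array([ 0.6421, -0.4333,  0.0008]), 0.85)]
scene [ 1.1146 -0.7295  0.8466] [-0.4981  0.5998 -0.6263] 456.61033434942976 -0.05311884023315983
board [(array([ 0.4891, -0.0876,  0.0007]), 0.82)]
gate [(array([ 0.4904, -0.0866,  0.0583]), 0.57)]
slot [(array([ 0.4576, -0.0907,  0.0098]), 0.83)]
bearing_a_mid [(array([0.5859, 0.005 , 0.062 ]), 0.42)]
sleeve_mid [(array([ 0.6218, -0.1305,  0.0739]), 0.48)]
axle_nut_mid [(array([ 0.4381, -0.1687,  0.0685]), 0.47)]
oil_bottle [(array([0.5099, 0
[... 163 characters left out ...]
: 208.57707755660704, 'k1': -0.04630002240748004, 'hand_eye': array([[-0.    , -0.3266,  0.9452, -0.1424],
       [ 1.    ,  0.0006,  0.0002,  0.0002],
       [-0.0006,  0.9452,  0.3266, -0.0844],
       [ 0.    ,  0.    ,  0.    ,  1.    ]])}
{'t': 0.9, 'q': array([ 1.123 ,  0.0527,  1.6129,  0.    ,  1.476 , -0.119 ]), 'dq': array([ 0.0005,  0.0009, -0.0006, -0.0003,  0.0025,  0.0013]), 'effort': array([ -0.0014, -39.3708, -37.0461,  -0.0003,   0.0006,   0.    ]), 'tool_pos': array([0.2018, 0.5915, 0.2313]), 'tool_rot': array([ 0.2581,  1.5554, -0.2581]), 'contact_force': array([-0.6651,  0.2555, -0.1923]), 'wrist_torque': array([-0.0062, -0.0011,  0.001 ]), 'opening': 0.08518928428771633}
```

View pics/top0.png

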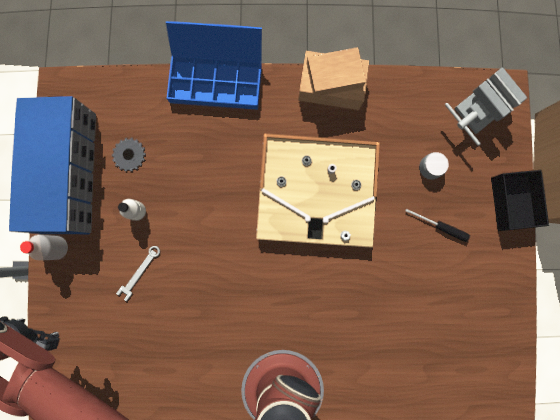

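The top view shows bearings near (306,160), (281,182) and (356,185), with the sleeve at (332,168) and the slot at (316,228). Next I'll zoom in.

Run:
```python
from h import *
im=cv2.imread("pics/top0.png")[125:260,250:390]; cv2.imwrite("pics/c1.png",cv2.resize(im,None,fx=4.4,fy=4.4,interpolation=cv2.INTER_CUBIC))
T=c2w("top")
for nm,u,v,z in [("b1",306,160,.064),("b2",281,182,.064),("b3",356,185,.064)]: print(nm,onz("top",T,u,v,z))
```

```text
b1 [ 0.64576121 -0.06226758  0.064     ]
b2 [0.58420246 0.00637284 0.064     ]
b3 [ 0.57724139 -0.20003886  0.064     ]
```

View pics/c1.png

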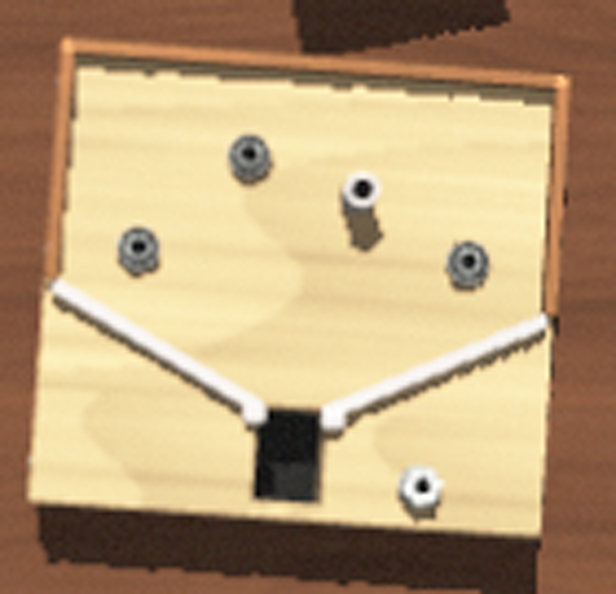

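```bash
cat >> h.py <<'E'
def board(x,y,z,p): # board mm -> world m
    c,s=np.cos(p[2]),np.sin(p[2]); x=np.asarray(x)/1e3;y=np.asarray(y)/1e3
    return np.stack([p[0]+c*x-s*y,p[1]+s*x+c*y,np.full(np.shape(x),z)],-1)
def inv(P,p):
    d=np.array(P[:2])-p[:2]; c,s=np.cos(p[2]),np.sin(p[2]); return np.array([c*d[0]+s*d[1],-s*d[0]+c*d[1]])*1e3
E
python3 - <<'E'
from h import *
from scipy.optimize import least_squares
T=c2w("top")
f=[(30,500,-70,160,.056),(540,535,-70,-160,.056),(65,38,220,160,.068),(570,77,220,-160,.068),(254,500,-60,22,.056),(320,503,-60,-22,.056)]
W=[onz("top",T,250+(u-2)/4.4,125+(v-2)/4.4,z) for u,v,_,_,z in f]
r=lambda p: np.concatenate([board(a[2],a[3],0,p)[:2]-b[:2] for a,b in zip(f,W)])
s=least_squares(r,[.49,-.089,0]); p=s.x; print(p,np.degrees(p[2]),(s.fun*1e3).round(1))
for n,u,v,z in [("A",249,157,.064),("B",139,247,.064),("C",468,264,.064),("sleeve",362,189,.09),("nut",421,487,.072)]:
    P=onz("top",T,250+(u-2)/4.4,125+(v-2)/4.4,z); print(n,P.round(4),inv(P,p).round(1))
E
```

```text
[ 0.48946217 -0.09099226 -0.06789222] -3.889937488122986 [ 0.4  0.3 -0.7 -0.6  0.3  0.7  0.7 -0.3  0.3  1.3 -1.  -1.4]
A [ 0.6451 -0.0626  0.064 ] [153.4  38.8]
B [0.5879 0.006  0.064 ] [ 91.6 103.5]
C [ 0.5785 -0.1998  0.064 ] [  96.2 -102.5]
sleeve [ 0.621  -0.1306  0.09  ] [133.9 -30.6]
nut [ 0.4388 -0.1684  0.072 ] [-45.3 -80.7]
```

```bash
cat >> h.py <<'E'
import json
BP=np.array([.48946,-.09099,-.0679])
def plan(wps,op,pose=None):
    """wps: (board x,y mm of TCP, z m, angle deg of tool z in board axes, max step mm); prints rows"""
    o=ctrl.get_obs(); P=np.array(o["tool_pos"]); M=R.from_rotvec(o["tool_rot"])
    rows=[]
    for bx,by,z,a,st in wps:
        Q=board(bx,by,z,BP); th=np.radians(a)+BP[2]
        zt=np.array([np.cos(th),np.sin(th),0]); xt=np.array([0,0,-1.]); N=R.from_matrix(np.stack([xt,np.cross(zt,xt),zt],1))
        rv=(N*M.inv()).as_rotvec(); D=Q-P
        n=int(np.ceil(max(np.linalg.norm(D)*1e3/st,np.degrees(np.linalg.norm(rv))/7,1)-.01))
        for k in range(n):
            N2=R.from_rotvec(rv/n)*M; d=M.inv().apply(D/n); r=np.degrees((M.inv()*N2).as_rotvec())
            rows.append([*np.round(d,4).tolist(),*np.round(r,1).tolist(),op]); P=P+D/n; M=N2
    print(len(rows),json.dumps([rows]).replace(" ","").replace("-0.0,","0,").replace("0.0,","0,"))
def where():
    o=ctrl.get_obs(); m=R.from_rotvec(o["tool_rot"]).as_matrix(); 
    print("t %.2f"%o["t"],"board",inv(o["tool_pos"],BP).round(1),"z %.4f"%o["tool_pos"][2],"ang",np.degrees(np.arctan2(m[1,2],m[0,2])-BP[2]).round(1),"down",m[:,0].round(3),"F",np.round(o["contact_force"],1),"op %.4f"%o["opening"],"q6 %.2f"%o["q"][5])
E
python3 - <<'E'
from h import *
where()
# B: tool 45deg; notch centre offset: TCP = bearing + (12.1+11+5)*dir
c=28.5/2**.5
plan([(92+c,103.5+c,.13,45,38)],.014)
E
```

```text
t 0.90 board [-333.3  661.4] z 0.2313 ang -15.0 down [-0.  0. -1.] F [-0.7  0.3 -0.2] op 0.0852 q6 -0.12
19 [[[0.0053,-0.0213,0.03,-3.2,0,0,0.014],[0.0053,-0.0229,0.0287,-3.2,0,0,0.014],[0.0053,-0.0245,0.0274,-3.2,0,0,0.014],[0.0053,-0.0259,0.026,-3.2,0,0,0.014],[0.0053,-0.0273,0.0246,-3.2,0,0,0.014],[0.0053,-0.0286,0.023,-3.2,0,0,0.014],[0.0053,-0.0299,0.0214,-3.2,0,0,0.014],[0.0053,-0.031,0.0197,-3.2,0,0,0.014],[0.0053,-0.032,0.018,-3.2,0,0,0.014],[0.0053,-0.033,0.0162,-3.2,0,0,0.014],[0.0053,-0.0338,0.0144,-3.2,0,0,0.014],[0.0053,-0.0346,0.0125,-3.2,0,0,0.014],[0.0053,-0.0352,0.0106,-3.2,0,0,0.014],[0.0053,-0.0357,0.0086,-3.2,0,0,0.014],[0.0053,-0.0361,0.0066,-3.2,0,0,0.014],[0.0053,-0.0365,0.0046,-3.2,0,0,0.014],[0.0053,-0.0367,0.0026,-3.2,0,0,0.014],[0.0053,-0.0367,0.0006,-3.2,0,0,0.014],[0.0053,-0.0367,-0.0014,-3.2,0,0,0.014]]]
```

>>> arm_command([
  [[0.005,-0.021,0.03,-3.2,0,0,0.014],[0.005,-0.023,0.029,-3.2,0,0,0.014],[0.005,-0.0245,0.0275,-3.2,0,0,0.014],[0.005,-0.026,0.026,-3.2,0,0,0.014],[0.005,-0.027,0.0245,-3.2,0,0,0.014],[0.005,-0.0285,0.023,-3.2,0,0,0.014],[0.005,-0.03,0.0215,-3.2,0,0,0.014],[0.005,-0.031,0.02,-3.2,0,0,0.014],[0.005,-0.032,0.018,-3.2,0,0,0.014],[0.005,-0.033,0.016,-3.2,0,0,0.014],[0.005,-0.034,0.0145,-3.2,0,0,0.014],[0.005,-0.0345,0.0125,-3.2,0,0,0.014],[0.005,-0.035,0.0105,-3.2,0,0,0.014],[0.005,-0.0355,0.0085,-3.2,0,0,0.014],[0.005,-0.036,0.0065,-3.2,0,0,0.014],[0.005,-0.0365,0.0045,-3.2,0,0,0.014],[0.005,-0.0365,0.0025,-3.2,0,0,0.014],[0.005,-0.0365,0.0005,-3.2,0,0,0.014],[0.005,-0.0365,-0.0015,-3.2,0,0,0.014]],
])

```text
t: 2.48
tool_pos: [0.6451, 0.0217, 0.1358]
tool_rot: [-0.618, 1.466, 0.626]
contact_force: [0.4, 1.4, 0.8]
opening: 0.014
```

Run:
```python
from h import *
where(); c=28.5/2**.5
T,im=shot("wrist","w1.png"); where()
for t in ["bearing_a_mid","gate","sleeve_mid"]:
    print(t,[(inv(w(T,d["at"]),BP).round(1),w(T,d["at"])[2].round(4),round(d["conf"],2)) for d in mark_of("wrist",t)[:4]])
print("B proj",proj("wrist",T,board([92,153],[103.5,39],.064,BP)), "corner",proj("wrist",T,board([0,0],[18,-18],.056,BP)))
plan([(92+c,103.5+c,.09,45,20)],.014)
```

```text
t 2.48 board [147.6 123. ] z 0.1358 ang 49.6 down [ 0.011  0.01  -1.   ] F [0.4 1.4 0.8] op 0.0140 q6 -2.46
t 2.53 board [151.1 117.6] z 0.1346 ang 49.5 down [ 0.013  0.006 -1.   ] F [-1.2 -4.5  0.8] op 0.0139 q6 -2.46
bearing_a_mid [(array([ 90.6, 102.9]), np.float64(0.0637), 0.55)]
gate []
sleeve_mid []
B proj [[329.93918803 141.90576192]
 [178.57787494 125.54473578]] corner [[ 366.41372449 -103.43135377]
 [ 322.24325357 -167.54052573]]
3 [[[0.015,0.0087,-0.0078,1.4,0.3,0,0.014],[0.015,0.0085,-0.0079,1.4,0.3,0,0.014],[0.0151,0.0083,-0.008,1.4,0.3,0,0.014]]]
```

View pics/w1.png

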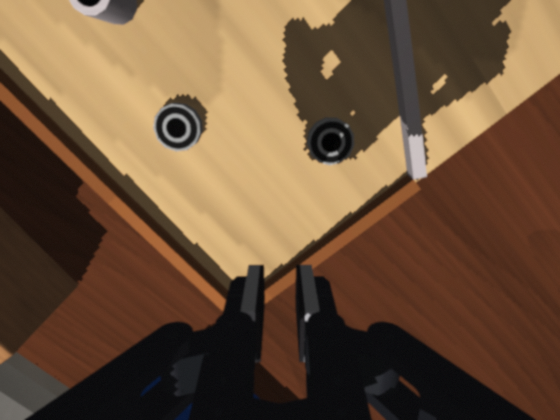

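The wrist view confirms the fit: B appears at (330,141) against a predicted (330,142), and A at (178,128) against (179,126). The fingertips show at (255,270) and (305,270). I'll descend behind B.

>>> arm_command([
  [[0.015,0.0085,-0.008,1.4,0.3,0,0.014],[0.015,0.0085,-0.008,1.4,0.3,0,0.014],[0.015,0.0085,-0.008,1.4,0.3,0,0.014],[0,0,0,0,0,0,0.014],[0,0,0,0,0,0,0.014]],
])

```text
t: 3.1
tool_pos: [0.6078, 0.0295, 0.092]
tool_rot: [-0.564, 1.494, 0.564]
contact_force: [0.9, 0.7, -0.5]
opening: 0.0143
```

Run:
```python
from h import *
where(); c=28.5/2**.5
plan([(92+c,103.5+c,.0595,45,8)],.014)
```

```text
t 3.10 board [109.9 128.2] z 0.0920 ang 45.2 down [ 0.002  0.    -1.   ] F [ 0.9  0.7 -0.5] op 0.0143 q6 -2.37
5 [[[0.0065,-0.001,-0.0003,0,0,0,0.014],[0.0065,-0.001,-0.0003,0,0,0,0.014],[0.0065,-0.001,-0.0003,0,0,0,0.014],[0.0065,-0.001,-0.0003,0,0,0,0.014],[0.0065,-0.001,-0.0003,0,0,0,0.014]]]
```

>>> arm_command([
  [[0.0065,-0.001,0,0,0,0,0.014],[0.0065,-0.001,0,0,0,0,0.014],[0.0065,-0.001,0,0,0,0,0.014],[0.0065,-0.001,0,0,0,0,0.014],[0.005,-0.001,0,0,0,0,0.014],[0,0,0,0,0,0,0.014],[0,0,0,0,0,0,0.014]],
])

```text
t: 3.68
tool_pos: [0.6151, 0.0271, 0.0622]
tool_rot: [-0.569, 1.486, 0.564]
contact_force: [-0.3, -0.7, -0.3]
opening: 0.0144
```

Run:
```python
from h import *
where(); shot("wrist","w2.png")
c=23/2**.5
plan([(92+c,103.5+c,.059,45,8),(44+c,10+c,.059,45,9),(40+22,4,.059,8,6)],.014)
```

```text
t 3.68 board [117.4 126.3] z 0.0622 ang 45.4 down [ 0.01  0.   -1.  ] F [-0.3 -0.7 -0.3] op 0.0144 q6 -2.37
20 [[[0.0016,0.0009,-0.0055,0.2,0.2,0.2,0.014],[0.0016,0.0009,-0.0055,0.2,0.2,0.2,0.014],[0,-0.0027,-0.0083,0,0,0,0.014],[0,-0.0027,-0.0083,0,0,0,0.014],[0,-0.0027,-0.0083,0,0,0,0.014],[0,-0.0027,-0.0083,0,0,0,0.014],[0,-0.0027,-0.0083,0,0,0,0.014],[0,-0.0027,-0.0083,0,0,0,0.014],[0,-0.0027,-0.0083,0,0,0,0.014],[0,-0.0027,-0.0083,0,0,0,0.014],[0,-0.0027,-0.0083,0,0,0,0.014],[0,-0.0027,-0.0083,0,0,0,0.014],[0,-0.0027,-0.0083,0,0,0,0.014],[0,-0.0027,-0.0083,0,0,0,0.014],[0,-0.0028,-0.0024,6.2,0,0,0.014],[0,-0.0031,-0.0021,6.2,0,0,0.014],[0,-0.0033,-0.0018,6.2,0,0,0.014],[0,-0.0034,-0.0014,6.2,0,0,0.014],[0,-0.0036,-0.001,6.2,0,0,0.014],[0,-0.0037,-0.0006,6.2,0,0,0.014]]]
```

View pics/w2.png

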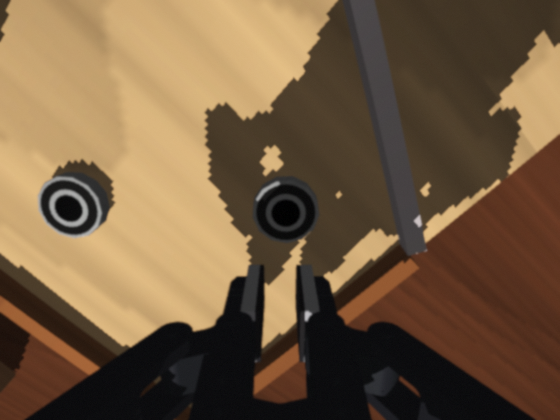

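The bearing sits at (286,210), centred ahead of the fingertips at (255/305,268). I'll start pushing.

>>> arm_command([
  [[0.0015,0.001,-0.0055,0,0.4,0.2,0.014],[0.0015,0.001,-0.0055,0,0.3,0,0.014],[0.0005,-0.0025,-0.008,0,0,0,0.014],[0,-0.0025,-0.008,0,0,0,0.014],[0,-0.0025,-0.008,0,0,0,0.014],[0,-0.0025,-0.008,0,0,0,0.014],[0,0,0,0,0,0,0.014]],
])

```text
t: 4.32
tool_pos: [0.5856, -0.0114, 0.0595]
tool_rot: [-0.572, 1.5, 0.563]
contact_force: [-0.8, 0.3, 0.4]
opening: 0.0137
```

Run:
```python
from h import *
where(); shot("wrist","w3.png")
c=23/2**.5
plan([(44+c,10+c,.059,45,9)],.014)
```

```text
t 4.32 board [90.5 85.9] z 0.0595 ang 45.4 down [-0.002 -0.006 -1.   ] F [-0.8  0.3  0.4] op 0.0137 q6 -2.44
8 [[[0.0001,-0.0025,-0.008,0.1,0,0,0.014],[0.0001,-0.0026,-0.008,0.1,0,0,0.014],[0.0001,-0.0026,-0.008,0.1,0,0,0.014],[0.0001,-0.0026,-0.008,0.1,0,0,0.014],[0.0001,-0.0026,-0.008,0.1,0,0,0.014],[0.0001,-0.0026,-0.008,0.1,0,0,0.014],[0.0001,-0.0026,-0.008,0.1,0,0,0.014],[0.0001,-0.0026,-0.008,0.1,0,0,0.014]]]
```

View pics/w3.png

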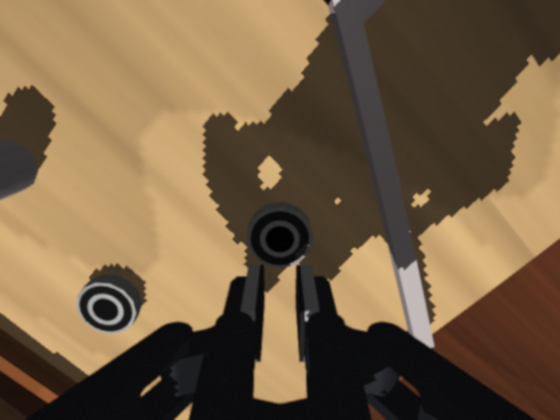

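The bearing is nested at (280,238), so I'll keep going, then turn.

>>> arm_command([
  [[0,-0.0025,-0.008,0,0,0,0.014],[0,-0.0025,-0.008,0,0,0,0.014],[0,-0.0025,-0.008,0,0,0,0.014],[0,-0.0025,-0.008,0,0,0,0.014],[0,-0.0025,-0.008,0,0,0,0.014],[0,-0.0025,-0.008,0,0,0,0.014],[0,-0.0025,-0.007,0,0,0,0.014],[0,0,0,0,0,0,0.014]],
])

```text
t: 5.03
tool_pos: [0.5534, -0.066, 0.0603]
tool_rot: [-0.572, 1.499, 0.563]
contact_force: [-0.5, 0.7, -0.3]
opening: 0.0139
```

Run:
```python
from h import *
where(); T,im=shot("wrist","w4.png")
print(onz("wrist",T,280,238,.064),inv(onz("wrist",T,280,238,.064),BP))
for t in ["bearing_a_mid"]:
    print(t,[(inv(w(T,d["at"]),BP).round(1),w(T,d["at"])[2].round(4),round(d["conf"],2)) for d in mark_of("wrist",t)[:4]])
plan([(36+22,2,.059,5,6),(12,0,.059,0,9)],.014)
```

```text
t 5.03 board [62.1 29.2] z 0.0603 ang 45.4 down [-0.001 -0.006 -1.   ] F [-0.5  0.7 -0.3] op 0.0139 q6 -2.54
[ 0.53573134 -0.08124576  0.064     ] [45.50359213 12.86120147]
bearing_a_mid [(array([-29.6,   3.4]), np.float64(0.0036), 0.67), (array([43.6, 16.8]), np.float64(0.0644), 0.61)]
12 [[[0.0003,-0.0027,-0.0039,6.7,0,0.1,0.014],[0.0003,-0.0032,-0.0035,6.7,0,0.1,0.014],[0.0003,-0.0036,-0.0031,6.7,0,0.1,0.014],[0.0003,-0.0039,-0.0027,6.7,0,0.1,0.014],[0.0002,-0.0042,-0.0022,6.7,0,0.1,0.014],[0.0002,-0.0044,-0.0017,6.7,0,0.1,0.014],[0,0.0003,-0.0077,0.8,0,0,0.014],[0,0.0002,-0.0077,0.8,0,0,0.014],[0,0.0001,-0.0077,0.8,0,0,0.014],[0,0,-0.0077,0.8,0,0,0.014],[0,-0.0001,-0.0077,0.8,0,0,0.014],[0,-0.0002,-0.0077,0.8,0,0,0.014]]]
```

View pics/w4.png

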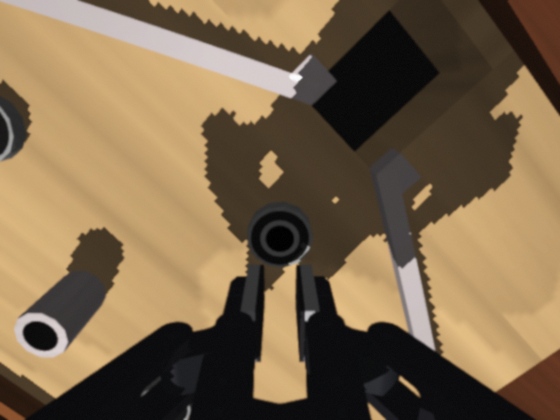

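The bearing is nested at (280,237), about board (45,13). The gate lies ahead at upper right. Now I'll turn around the bearing.

>>> arm_command([
  [[0.0005,-0.0025,-0.004,6.7,0,0,0.014],[0.0005,-0.003,-0.0035,6.7,0,0,0.014],[0.0005,-0.0035,-0.003,6.7,0,0,0.014],[0,-0.004,-0.0025,6.7,0,0,0.014],[0,-0.004,-0.002,6.7,0,0,0.014],[0,-0.004,-0.002,6.7,0,0,0.014],[0,0,0,0,0,0,0.014]],
])

```text
t: 5.72
tool_pos: [0.5487, -0.0907, 0.0596]
tool_rot: [0.002, 1.569, -0.009]
contact_force: [-0.7, -0.0, 0.3]
opening: 0.0141
```

Run:
```python
from h import *
where(); T,im=shot("wrist","w5.png")
plan([(13,0,.059,0,9)],.014)
```

```text
t 5.72 board [59.1  4.3] z 0.0596 ang 3.5 down [ 0.002 -0.005 -1.   ] F [-0.7 -0.   0.3] op 0.0141 q6 -1.86
6 [[[0.0001,-0.0003,-0.0077,0.6,0,0,0.014],[0.0001,-0.0004,-0.0077,0.6,0,0,0.014],[0.0001,-0.0004,-0.0077,0.6,0,0,0.014],[0.0001,-0.0005,-0.0077,0.6,0,0,0.014],[0.0001,-0.0006,-0.0077,0.6,0,0,0.014],[0.0001,-0.0007,-0.0077,0.6,0,0,0.014]]]
```

View pics/w5.png

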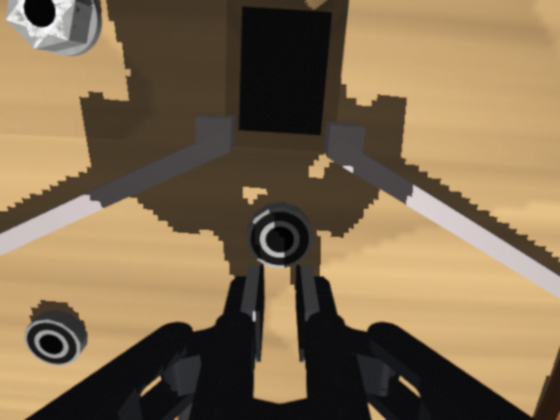

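The bearing is nested at (279,238) and the gate is centred at u≈280, between 233 and 327, so the line is straight. Push through.

>>> arm_command([
  [[0,-0.0005,-0.0075,0.6,0,0,0.014],[0,-0.0005,-0.0075,0.6,0,0,0.014],[0,-0.0005,-0.0075,0.6,0,0,0.014],[0,-0.0005,-0.0075,0.6,0,0,0.014],[0,-0.0005,-0.0075,0.6,0,0,0.014],[0,-0.0005,-0.0075,0.6,0,0,0.014],[0,0,0,0,0,0,0.014],[0,0,0,0,0,0,0.014]],
])

```text
t: 6.43
tool_pos: [0.4983, -0.0907, 0.0592]
tool_rot: [0.045, 1.568, -0.051]
contact_force: [0.9, -0.2, 0.5]
opening: 0.0141
```

Run:
```python
from h import *
where(); T,im=shot("wrist","w6.png")
c=30/2**.5
# C: retreat/lift then over
plan([(40,0,.095,0,25),(96+c,-102.5-c,.105,-45,25)],.014)
```

```text
t 6.43 board [8.8 0.9] z 0.0592 ang 0.4 down [ 0.002 -0.004 -1.   ] F [ 0.9 -0.2  0.5] op 0.0141 q6 -1.83
9 [[[-0.0179,-0.0007,0.0156,0.2,0,0.1,0.014],[-0.0179,-0.0006,0.0156,0.2,0,0.1,0.014],[-0.0014,-0.0177,0.011,6.4,0,0,0.014],[-0.0014,-0.0163,0.0129,6.4,0,0,0.014],[-0.0014,-0.0148,0.0147,6.4,0,0,0.014],[-0.0014,-0.013,0.0162,6.4,0,0,0.014],[-0.0014,-0.0111,0.0176,6.4,0,0,0.014],[-0.0014,-0.0091,0.0187,6.4,0,0,0.014],[-0.0014,-0.0069,0.0196,6.4,0,0,0.014]]]
```

View pics/w6.png

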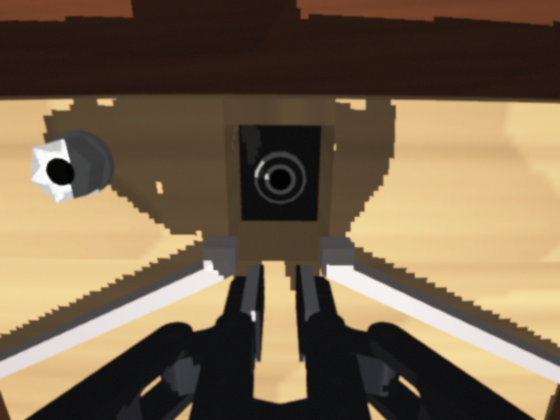

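B lies in the slot at (280,178). Next is C.

>>> arm_command([
  [[-0.018,-0.0005,0.0155,0,0,0,0.014],[-0.018,-0.0005,0.0155,0,0,0,0.014],[-0.0015,-0.0175,0.011,6.4,0,0,0.014],[-0.0015,-0.0165,0.013,6.4,0,0,0.014],[-0.0015,-0.015,0.0145,6.4,0,0,0.014],[-0.0015,-0.013,0.016,6.4,0,0,0.014],[-0.0015,-0.011,0.0175,6.4,0,0,0.014],[-0.0015,-0.009,0.0185,6.4,0,0,0.014],[-0.0015,-0.007,0.0195,6.4,0,0,0.014],[0,0,0,0,0,0,0.014],[0,0,0,0,0,0,0.014]],
])

```text
t: 7.4
tool_pos: [0.6028, -0.2277, 0.1069]
tool_rot: [0.683, 1.456, -0.687]
contact_force: [0.0, 0.5, 0.4]
opening: 0.0143
```

Run:
```python
from h import *
where(); T,im=shot("wrist","w7.png")
print([(inv(w(T,d["at"]),BP).round(1),w(T,d["at"])[2].round(4),round(d["conf"],2)) for d in mark_of("wrist","bearing_a_mid")[:4]])
c=28.5/2**.5
plan([(96+c,-102.5-c,.059,-45,8)],.014)
```

```text
t 7.40 board [ 122.4 -128.7] z 0.1069 ang -46.4 down [ 0.002 -0.003 -1.   ] F [0.  0.5 0.4] op 0.0143 q6 -1.17
[(array([  97.6, -101.2]), np.float64(0.0595), 0.36)]
7 [[[0.0068,-0.0001,-0.0012,-0.2,0,0,0.014],[0.0068,-0.0001,-0.0012,-0.2,0,0,0.014],[0.0068,-0.0001,-0.0012,-0.2,0,0,0.014],[0.0068,-0.0001,-0.0011,-0.2,0,0,0.014],[0.0068,-0.0001,-0.0011,-0.2,0,0,0.014],[0.0068,-0.0001,-0.0011,-0.2,0,0,0.014],[0.0068,0,-0.0011,-0.2,0,0,0.014]]]
```

>>> arm_command([
  [[0.007,0,-0.001,-0.2,0,0,0.014],[0.007,0,-0.001,-0.2,0,0,0.014],[0.007,0,-0.001,-0.2,0,0,0.014],[0.007,0,-0.001,-0.2,0,0,0.014],[0.007,0,-0.001,-0.2,0,0,0.014],[0.007,0,-0.001,-0.2,0,0,0.014],[0.004,0,-0.001,0,0,0,0.014],[0,0,0,0,0,0,0.014],[0,0,0,0,0,0,0.014]],
])

```text
t: 8.25
tool_pos: [0.5962, -0.2173, 0.0564]
tool_rot: [0.659, 1.466, -0.663]
contact_force: [-1.3, 0.7, 0.7]
opening: 0.0143
```

Run:
```python
from h import *
where(); T,im=shot("wrist","w8.png")
print("C px pred",proj("wrist",T,board([96.5],[-102],.064,BP)))
d=[(m["mask"],m["conf"]) for m in cut_out("wrist","bearing_a_mid")]
for m,c in d: ys,xs=np.nonzero(m); print(xs.mean(),ys.mean(),len(xs),c,inv(onz("wrist",T,xs.mean(),ys.mean(),.063),BP))
c=23.3/2**.5
plan([(96+c,-102.5-c,.059,-45,8),(45+c,-13-c,.059,-45,9)],.014)
```

```text
t 8.25 board [ 115.1 -118.8] z 0.0564 ang -44.6 down [ 0.001 -0.003 -1.   ] F [-1.3  0.7  0.7] op 0.0143 q6 -1.19
C px pred [[276.19015033 238.90397376]]
13 [[[-0.0027,-0.002,-0.0017,0.4,0.1,0.1,0.014],[0,0.0023,-0.0083,0,0,0,0.014],[0,0.0023,-0.0083,0,0,0,0.014],[0,0.0023,-0.0083,0,0,0,0.014],[0,0.0023,-0.0083,0,0,0,0.014],[0,0.0023,-0.0083,0,0,0,0.014],[0,0.0023,-0.0083,0,0,0,0.014],[0,0.0023,-0.0083,0,0,0,0.014],[0,0.0023,-0.0083,0,0,0,0.014],[0,0.0023,-0.0083,0,0,0,0.014],[0,0.0023,-0.0083,0,0,0,0.014],[0,0.0023,-0.0083,0,0,0,0.014],[0,0.0023,-0.0083,0,0,0,0.014]]]
```

>>> arm_command([
  [[-0.003,0,0,0.4,0,0,0.014],[0,0.002,-0.006,0,0,0,0.014],[0,0.0025,-0.008,0,0,0,0.014],[0,0.0025,-0.008,0,0,0,0.014],[0,0.0025,-0.008,0,0,0,0.014],[0,0.0025,-0.008,0,0,0,0.014],[0,0,0,0,0,0,0.014]],
])

```text
t: 8.93
tool_pos: [0.5777, -0.1763, 0.058]
tool_rot: [0.666, 1.466, -0.669]
contact_force: [0.4, -0.2, -0.7]
opening: 0.0142
```

Run:
```python
from h import *
where(); T,im=shot("wrist","w9.png")
c=23.3/2**.5
plan([(45+c,-13-c,.059,-45,9)],.014)
```

```text
t 8.93 board [ 93.9 -79.1] z 0.0580 ang -45.1 down [-0.001 -0.002 -1.   ] F [ 0.4 -0.2 -0.7] op 0.0142 q6 -1.13
7 [[[-0.0001,0.0018,-0.0084,0,0,0,0.014],[-0.0001,0.0018,-0.0084,0,0,0,0.014],[-0.0001,0.0018,-0.0084,0,0,0,0.014],[-0.0001,0.0018,-0.0084,0,0,0,0.014],[-0.0001,0.0018,-0.0084,0,0,0,0.014],[-0.0001,0.0018,-0.0084,0,0,0,0.014],[-0.0001,0.0018,-0.0084,0,0,0,0.014]]]
```

View pics/w9.png

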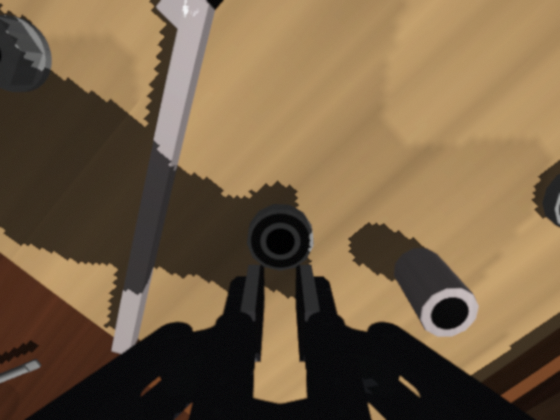

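C is nested at (280,240), and the sleeve is clear on the right. I'll continue.

>>> arm_command([
  [[0,0.002,-0.0085,0,0,0,0.014],[0,0.002,-0.0085,0,0,0,0.014],[0,0.002,-0.0085,0,0,0,0.014],[0,0.002,-0.0085,0,0,0,0.014],[0,0.002,-0.0085,0,0,0,0.014],[0,0.002,-0.0085,0,0,0,0.014],[0,0.001,-0.006,0,0,0,0.014],[0,0,0,0,0,0,0.014]],
])

```text
t: 9.65
tool_pos: [0.5473, -0.1197, 0.058]
tool_rot: [0.665, 1.465, -0.669]
contact_force: [0.4, 0.3, 0.4]
opening: 0.0144
```

Run:
```python
from h import *
where()
plan([(59,-3,.059,-4,6)],.014)
```

```text
t 9.65 board [ 59.7 -24.7] z 0.0580 ang -45.0 down [-0.    -0.002 -1.   ] F [0.4 0.3 0.4] op 0.0144 q6 -1.06
6 [[[-0.0002,0.0025,-0.0026,-6.8,0,0,0.014],[-0.0002,0.0028,-0.0023,-6.8,0,0,0.014],[-0.0002,0.003,-0.002,-6.8,0,0,0.014],[-0.0002,0.0032,-0.0016,-6.8,0,0,0.014],[-0.0002,0.0034,-0.0012,-6.8,0,0,0.014],[-0.0002,0.0035,-0.0008,-6.8,0,0,0.014]]]
```

>>> arm_command([
  [[0,0.0025,-0.003,-6.8,0,0,0.014],[0,0.003,-0.0025,-6.8,0,0,0.014],[0,0.003,-0.002,-6.8,0,0,0.014],[0,0.003,-0.0015,-6.8,0,0,0.014],[0,0.0035,-0.0015,-6.8,0,0,0.014],[0,0.0035,-0.001,-6.8,0,0,0.014],[0,0,0,0,0,0,0.014]],
])

```text
t: 10.23
tool_pos: [0.5472, -0.0963, 0.0584]
tool_rot: [0.082, 1.567, -0.087]
contact_force: [-0.0, 0.1, 0.2]
opening: 0.0141
```

Run:
```python
from h import *
where(); T,im=shot("wrist","w10.png")
t=cv2.imread("pics/w5.png",0)[195:270,240:320]; m=cv2.matchTemplate(cv2.cvtColor(im,cv2.COLOR_RGB2GRAY),t,cv2.TM_CCOEFF_NORMED); print(cv2.minMaxLoc(m))
plan([(11,0,.059,0,9)],.014)
```

```text
t 10.23 board [57.9 -1.4] z 0.0584 ang -2.3 down [ 0.001 -0.004 -1.   ] F [-0.   0.1  0.2] op 0.0141 q6 -1.77
(-0.41044557094573975, 0.8325921297073364, (287, 223), (239, 197))
6 [[[-0.0001,-0.0001,-0.0078,-0.4,0,0,0.014],[-0.0001,0,-0.0078,-0.4,0,0,0.014],[-0.0001,0,-0.0078,-0.4,0,0,0.014],[-0.0001,0.0001,-0.0078,-0.4,0,0,0.014],[-0.0001,0.0002,-0.0078,-0.4,0,0,0.014],[-0.0001,0.0002,-0.0078,-0.4,0,0,0.014]]]
```

Template matching finds the bearing still nested, at (239,197) against (240,195), score 0.83. Push through.

>>> arm_command([
  [[0,0,-0.008,-0.4,0,0,0.014],[0,0,-0.0075,-0.4,0,0,0.014],[0,0,-0.0075,-0.4,0,0,0.014],[0,0,-0.0075,-0.4,0,0,0.014],[0,0,-0.0075,-0.4,0,0,0.014],[0,0,-0.0075,-0.4,0,0,0.014],[0,0,0,0,0,0,0.014],[0,0,0,0,0,0,0.014]],
])

```text
t: 10.95
tool_pos: [0.4968, -0.0925, 0.0585]
tool_rot: [0.056, 1.566, -0.063]
contact_force: [1.8, 0.7, -1.1]
opening: 0.0137
```

Run:
```python
from h import *
where(); T,im=shot("wrist","w11.png")
s=np.hypot(153.4,39); u=np.array([153.4,39])/s; a=np.degrees(np.arctan2(u[1],u[0])); q=np.array([153.4,39])+u*30
plan([(40,0,.095,0,25),(q[0],q[1],.105,a,28)],.014)
```

```text
t 10.95 board [ 7.5 -1. ] z 0.0585 ang -0.5 down [ 0.003 -0.004 -1.   ] F [ 1.8  0.7 -1.1] op 0.0137 q6 -1.82
8 [[[-0.0182,0.0005,0.0163,-0.2,0.1,0.1,0.014],[-0.0182,0.0005,0.0162,-0.2,0.1,0.1,0.014],[-0.0017,0.0077,0.0237,-2.4,0,0,0.014],[-0.0017,0.0067,0.024,-2.4,0,0,0.014],[-0.0017,0.0057,0.0243,-2.4,0,0,0.014],[-0.0017,0.0047,0.0245,-2.4,0,0,0.014],[-0.0017,0.0037,0.0247,-2.4,0,0,0.014],[-0.0017,0.0027,0.0248,-2.4,0,0,0.014]]]
```

View pics/w11.png

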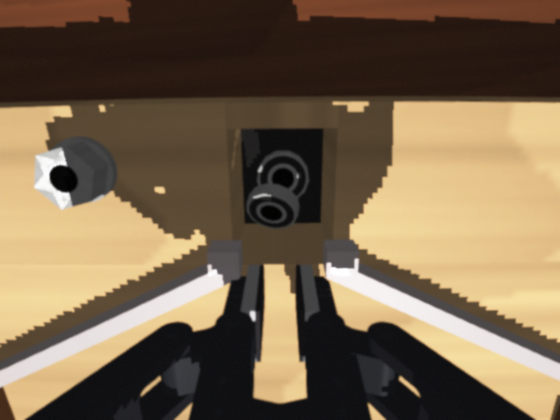

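C dropped into the slot at (273,205), leaning on B. Now for A.

>>> arm_command([
  [[-0.018,0.0005,0.016,0,0,0,0.014],[-0.018,0.0005,0.016,0,0,0,0.014],[-0.0015,0.0075,0.0235,-2.4,0,0,0.014],[-0.0015,0.0065,0.024,-2.4,0,0,0.014],[-0.0015,0.0055,0.0245,-2.4,0,0,0.014],[-0.0015,0.0045,0.0245,-2.4,0,0,0.014],[-0.0015,0.0035,0.0245,-2.4,0,0,0.014],[-0.0015,0.0025,0.024,-2.4,0,0,0.014],[0,0,0,0,0,0,0.014],[0,0,0,0,0,0,0.014]],
])

```text
t: 11.83
tool_pos: [0.68, -0.0574, 0.1017]
tool_rot: [-0.148, 1.57, 0.143]
contact_force: [0.0, -0.5, -0.3]
opening: 0.0141
```

Run:
```python
from h import *
where(); T,im=shot("wrist","w12.png")
print([(inv(w(T,d["at"]),BP).round(1),w(T,d["at"])[2].round(4),round(d["conf"],2)) for d in mark_of("wrist","bearing_a_mid")[:4]])
u=np.array([153.4,39]); u/=np.linalg.norm(u); q=np.array([153.4,39])+u*28.5
plan([(*q,.0595,14.3,8)],.014)
```

```text
t 11.83 board [187.8  46.4] z 0.1017 ang 14.5 down [-0.004 -0.004 -1.   ] F [ 0.  -0.5 -0.3] op 0.0141 q6 -1.95
[]
6 [[[0.0071,0.0003,-0.0009,0,0,0,0.014],[0.0071,0.0002,-0.0009,0,0,0,0.014],[0.0071,0.0002,-0.0009,0,0,0,0.014],[0.007,0.0002,-0.0009,0,0,0,0.014],[0.007,0.0002,-0.0009,0,0,0,0.014],[0.007,0.0002,-0.0009,0,0,0,0.014]]]
```

>>> arm_command([
  [[0.007,0,-0.001,0,0,0,0.014],[0.007,0,-0.001,0,0,0,0.014],[0.007,0,-0.001,0,0,0,0.014],[0.007,0,-0.001,0,0,0,0.014],[0.007,0,-0.001,0,0,0,0.014],[0.005,0,-0.001,0,0,0,0.014],[0,0,0,0,0,0,0.014],[0,0,0,0,0,0,0.014]],
])

```text
t: 12.6
tool_pos: [0.6676, -0.0602, 0.0564]
tool_rot: [-0.144, 1.574, 0.14]
contact_force: [0.4, -0.0, 4.1]
opening: 0.0139
```

Run:
```python
from h import *
where(); T,im=shot("wrist","w13.png")
print(proj("wrist",T,board([153.4],[39],.064,BP)))
t=cv2.imread("pics/w5.png",0)[200:240,245:315]; m=cv2.matchTemplate(cv2.cvtColor(im,cv2.COLOR_RGB2GRAY),t,cv2.TM_CCOEFF_NORMED); print(cv2.minMaxLoc(m))
u=np.array([153.4,39]); u/=np.linalg.norm(u); q=np.array([80,20])+u*23
plan([(*q,.059,14.3,9)],.014)
```

```text
t 12.60 board [175.6  42.8] z 0.0564 ang 14.3 down [-0.007 -0.003 -1.   ] F [ 0.4 -0.   4.1] op 0.0139 q6 -1.95
[[283.5038425 243.8045298]]
(-0.5037627220153809, 0.6321001052856445, (330, 344), (246, 203))
9 [[[-0.0002,0.0002,-0.0084,0,0,0,0.014],[-0.0002,0.0002,-0.0084,0,0,0,0.014],[-0.0002,0.0002,-0.0084,0,0,0,0.014],[-0.0002,0.0002,-0.0084,0,0,0,0.014],[-0.0002,0.0002,-0.0084,0,0,0,0.014],[-0.0002,0.0002,-0.0084,0,0,0,0.014],[-0.0003,0.0002,-0.0084,0,0,0,0.014],[-0.0003,0.0002,-0.0084,0,0,0,0.014],[-0.0003,0.0002,-0.0084,0,0,0,0.014]]]
```

The tips are brushing the deck at 4 N, so I'll lift 2–3 mm first and then push.

>>> arm_command([
  [[-0.003,0,0,0,0.4,0,0.014],[0,0,-0.006,0,0,0,0.014],[0,0,-0.0085,0,0,0,0.014],[0,0,-0.0085,0,0,0,0.014],[0,0,-0.0085,0,0,0,0.014],[0,0,-0.0085,0,0,0,0.014],[0,0,-0.0085,0,0,0,0.014],[0,0,-0.0085,0,0,0,0.014],[0,0,-0.006,0,0,0,0.014],[0,0,0,0,0,0,0.014]],
])

```text
t: 13.48
tool_pos: [0.5985, -0.0729, 0.0617]
tool_rot: [-0.146, 1.581, 0.139]
contact_force: [0.3, -0.5, -0.1]
opening: 0.0141
```

Run:
```python
from h import *
where(); T,im=shot("wrist","w14.png")
t=cv2.imread("pics/w5.png",0)[195:270,240:320]; m=cv2.matchTemplate(cv2.cvtColor(im,cv2.COLOR_RGB2GRAY),t,cv2.TM_CCOEFF_NORMED); print(cv2.minMaxLoc(m))
plan([(60,3,.059,5,9)],.014)
```

```text
t 13.48 board [107.6  25.5] z 0.0617 ang 14.3 down [-0.014 -0.005 -1.   ] F [ 0.3 -0.5 -0.1] op 0.0141 q6 -1.99
(-0.3973809778690338, 0.697756826877594, (290, 225), (241, 196))
6 [[[0.0006,-0.0017,-0.0087,1.5,-0.1,0,0.014],[0.0006,-0.0019,-0.0086,1.5,-0.1,0,0.014],[0.0006,-0.0021,-0.0086,1.5,-0.1,0,0.014],[0.0005,-0.0024,-0.0085,1.5,-0.1,0,0.014],[0.0005,-0.0026,-0.0085,1.5,-0.1,0,0.014],[0.0005,-0.0028,-0.0084,1.5,-0.1,0,0.014]]]
```

View pics/w14.png

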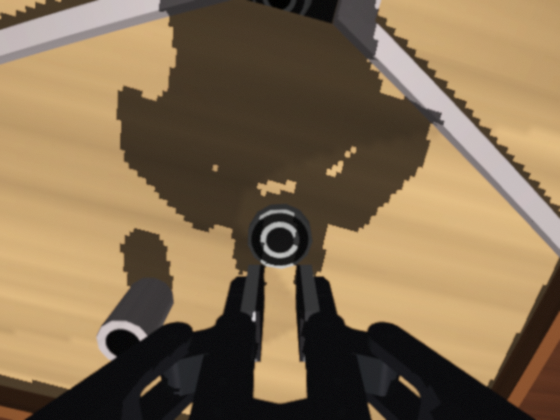

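A is nested at (280,238) and the sleeve is clear. I'll continue to the gate line, lowering about 2 mm.

>>> arm_command([
  [[0.001,-0.0015,-0.0085,1.5,0,0,0.014],[0.0005,-0.002,-0.0085,1.5,-0.3,0,0.014],[0.0005,-0.002,-0.0085,1.5,-0.2,0,0.014],[0.0005,-0.0025,-0.0085,1.5,0,0,0.014],[0.0005,-0.0025,-0.008,1.5,0,0,0.014],[0,-0.0025,-0.007,1.5,0,0,0.014],[0,0,0,0,0,0,0.014]],
])

```text
t: 14.12
tool_pos: [0.5501, -0.0936, 0.0616]
tool_rot: [-0.01, 1.568, 0.001]
contact_force: [-0.1, 0.1, 1.0]
opening: 0.014
```

Run:
```python
from h import *
where(); T,im=shot("wrist","w15.png")
t=cv2.imread("pics/w5.png",0)[195:270,240:320]; m=cv2.matchTemplate(cv2.cvtColor(im,cv2.COLOR_RGB2GRAY),t,cv2.TM_CCOEFF_NORMED); print(cv2.minMaxLoc(m))
plan([(10,0,.059,0,9)],.014)
```

```text
t 14.12 board [60.7  1.5] z 0.0616 ang 4.3 down [ 0.003 -0.005 -1.   ] F [-0.1  0.1  1. ] op 0.0140 q6 -1.88
(-0.41162481904029846, 0.8736431002616882, (287, 224), (241, 197))
6 [[[0.0004,0.0004,-0.0085,0.7,0,0,0.014],[0.0004,0.0003,-0.0085,0.7,0,0,0.014],[0.0004,0.0002,-0.0085,0.7,0,0,0.014],[0.0004,0,-0.0085,0.7,0,0,0.014],[0.0004,-0.0001,-0.0085,0.7,0,0,0.014],[0.0004,-0.0002,-0.0085,0.7,0,0,0.014]]]
```

>>> arm_command([
  [[0.001,0.0005,-0.0075,0.7,0,0,0.014],[0.001,0,-0.0085,0.7,0,0,0.014],[0.0005,0,-0.0085,0.7,0,0,0.014],[0,0,-0.0085,0.7,0,0,0.014],[0,0,-0.008,0.7,0,0,0.014],[0,0,-0.0075,0.7,0,0,0.014],[0,0,0,0,0,0,0.014],[0,0,0,0,0,0,0.014]],
])

```text
t: 14.83
tool_pos: [0.4965, -0.0911, 0.0573]
tool_rot: [0.054, 1.566, -0.061]
contact_force: [2.5, -0.1, -0.9]
opening: 0.0141
```

Run:
```python
from h import *
where(); T,im=shot("wrist","w16.png")
t=cv2.imread("pics/w5.png",0)[195:270,240:320]; m=cv2.matchTemplate(cv2.cvtColor(im,cv2.COLOR_RGB2GRAY),t,cv2.TM_CCOEFF_NORMED); print(cv2.minMaxLoc(m))
plan([(45,0,.11,0,25),(75,0,.16,0,28)],.014)
```

```text
t 14.83 board [7.  0.4] z 0.0573 ang -0.3 down [ 0.003 -0.005 -1.   ] F [ 2.5 -0.1 -0.9] op 0.0141 q6 -1.82
(-0.4242677092552185, 0.38867390155792236, (298, 255), (18, 135))
6 [[[-0.0175,-0.0001,0.0127,-0.1,0.1,0.1,0.014],[-0.0175,-0.0001,0.0127,-0.1,0.1,0.1,0.014],[-0.0175,-0.0001,0.0127,-0.1,0.1,0.1,0.014],[-0.0167,0,0.01,0,0,0,0.014],[-0.0167,0,0.01,0,0,0,0.014],[-0.0167,0,0.01,0,0,0,0.014]]]
```

>>> arm_command([
  [[0,0,0.008,0,0,0,0.014],[-0.012,0,0.012,0,0,0,0.014],[-0.018,0,0.012,0,0,0,0.014],[-0.018,0,0.008,0,0,0,0.014],[-0.01,0,0,0,0,0,0.014],[0,0,0,0,0,0,0.014],[0,0,0,0,0,0,0.014],[0,0,0,0,0,0,0.014]],
])

```text
t: 15.55
tool_pos: [0.5358, -0.093, 0.1137]
tool_rot: [0.055, 1.582, -0.059]
contact_force: [0.1, -0.6, 0.4]
opening: 0.0141
```

Run:
```python
from h import *
where(); T,im=shot("wrist","w17.png"); shot("top","t2.png"); shot("scene","s2.png")
a=cv2.imread("pics/w16.png")[90:300,190:370]; b=cv2.imread("pics/w17.png")[0:300]; t=cv2.imread("pics/t2.png")[125:260,250:390]
T2=c2w("scene"); u,v=proj("scene",T2,board([60],[0],.056,BP))[0].astype(int); s=cv2.imread("pics/s2.png")[v-75:v+75,u-100:u+100]
rs=lambda i,w_,h_:cv2.resize(i,(w_,h_),interpolation=cv2.INTER_CUBIC)
cv2.imwrite("pics/comb.png",np.vstack([np.hstack([rs(a,257,300),rs(b,543,300)]),np.hstack([rs(t,311,300),rs(s,489,300)])]))
for n in ["sleeve_mid","axle_nut_mid","bearing_a_mid"]:
  for c in ["top","scene"]:
    print(n,c,[(inv(w(c2w(c),d["at"]),BP).round(1),w(c2w(c),d["at"])[2].round(4),round(d["conf"],2)) for d in mark_of(c,n)[:3]])
```

```text
t 15.55 board [46.4  1.1] z 0.1137 ang -0.2 down [-0.012 -0.002 -1.   ] F [ 0.1 -0.6  0.4] op 0.0141 q6 -1.80
sleeve_mid top [(array([-5.1,  2. ]), np.float64(-0.0023), 0.75)]
sleeve_mid scene [(array([134.2, -30.4]), np.float64(0.0707), 0.7)]
axle_nut_mid top [(array([-42.5, -80.1]), np.float64(0.0609), 0.5), (array([-0.3, -0.8]), np.float64(0.0596), 0.39)]
axle_nut_mid scene [(array([-43.7, -83. ]), np.float64(0.0636), 0.51)]
bearing_a_mid top []
bearing_a_mid scene [(array([148.2, 553.5]), np.float64(-0.0017), 0.29)]
```

View pics/comb.png

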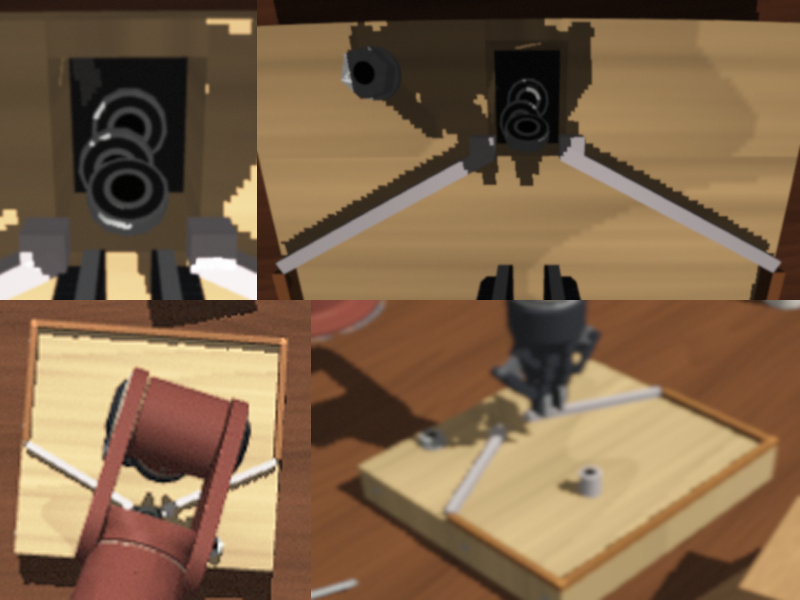

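Run:
```python
from h import *
T=c2w("wrist"); im=cv2.imread("pics/w17.png",0)
print("slot edges deck px",proj("wrist",T,board([0,0,-60,-60],[22,-22,22,-22],.056,BP)).round(0).tolist())
for z in (.02,.03,.04,.05,.06):
    P=onz("wrist",T,276,127,z); b=inv(P,BP); q=proj("wrist",T,board([b[0],b[0]],[b[1]-14,b[1]+14],z,BP)); print(z,b.round(1),abs(q[0,0]-q[1,0]).round(1))
c=im[60:170,220:335]; cv2.imwrite("pics/z.png",cv2.resize(c,None,fx=5,fy=5,interpolation=cv2.INTER_CUBIC))
for v in range(112,148,4): print(v,im[v,246:312:2].tolist())
```

```text
slot edges deck px [[316.0, 156.0], [238.0, 157.0], [319.0, 40.0], [234.0, 41.0]]
0.02 [-12.6  -1. ] 43.5
0.03 [-13.6  -0.9] 45.4
0.04 [-14.6  -0.8] 47.4
0.05 [-15.6  -0.6] 49.7
0.06 [-16.6  -0.5] 52.3
112 [20, 8, 5, 23, 34, 16, 3, 6, 14, 30, 36, 35, 34, 33, 37, 39, 36, 21, 10, 6, 7, 26, 33, 17, 29, 33, 11, 4, 6, 6, 5, 7, 8]
116 [22, 8, 17, 32, 15, 5, 10, 25, 38, 34, 24, 15, 12, 8, 8, 9, 9, 6, 9, 11, 14, 18, 30, 33, 18, 9, 7, 4, 5, 7, 7, 7, 14]
120 [24, 7, 20, 30, 10, 7, 24, 26, 10, 5, 10, 21, 28, 29, 24, 21, 20, 22, 27, 30, 27, 18, 6, 6, 17, 22, 15, 7, 7, 4, 5, 5, 12]
124 [23, 9, 25, 31, 10, 25, 23, 7, 5, 16, 33, 29, 6, 0, 0, 1, 0, 0, 0, 3, 7, 28, 33, 13, 5, 9, 26, 22, 6, 7, 8, 5, 12]
128 [26, 8, 11, 30, 27, 34, 22, 6, 5, 17, 35, 28, 6, 1, 0, 0, 0, 0, 0, 0, 3, 25, 36, 17, 7, 6, 20, 31, 7, 4, 5, 5, 12]
132 [27, 11, 5, 17, 34, 45, 40, 20, 7, 6, 12, 26, 34, 31, 23, 17, 15, 16, 18, 27, 33, 32, 20, 7, 5, 11, 34, 39, 14, 5, 4, 4, 12]
136 [37, 11, 5, 4, 16, 38, 41, 37, 32, 23, 11, 3, 8, 9, 10, 13, 18, 17, 15, 11, 10, 6, 6, 14, 31, 46, 51, 30, 10, 6, 8, 5, 20]
140 [39, 11, 8, 4, 6, 22, 34, 35, 35, 37, 37, 36, 34, 31, 27, 26, 23, 20, 23, 28, 31, 36, 63, 67, 52, 38, 33, 19, 5, 8, 7, 3, 19]
144 [45, 32, 31, 31, 31, 31, 35, 34, 35, 35, 36, 36, 36, 37, 36, 38, 37, 37, 36, 36, 36, 36, 37, 34, 36, 35, 34, 32, 32, 32, 32, 33, 36]
```

Run:
```python
from h import *
T,im=shot("wrist"); print("pile change",np.abs(cv2.cvtColor(im,cv2.COLOR_RGB2GRAY)[60:145,240:315].astype(int)-cv2.imread("pics/w17.png",0)[60:145,240:315]).mean())
where(); finish_job()
```

```text
pile change 1.984627450980392
t 16.05 board [46.6  1.1] z 0.1141 ang -0.2 down [-0.011 -0.002 -1.   ] F [ 0.2 -1.7  0.9] op 0.0138 q6 -1.80
the job is handed in; nothing more can be done
```

All three bearings were swept along the deck and through the gate one at a time (B, then C, then A), and all three lie in the slot. I pushed with the fingertips slightly open as a notch, without pinching or lifting. The job was handed in at about 16 s of the 67 s allowed.

**Bearings:** The last wrist picture shows the three leaning on one another in the slot. The top one (A) measures about 16 mm below deck level and 14 mm behind the gate, judged from its size in the picture. The pile was not moving.

**Sleeve and nut:** The scene camera puts the sleeve at (134, -30) mm, where it started. The nut measured within about 3 mm of its first position, which is inside the networks' error.

**Robot:** It stood clear above the deck. The wrist force was about 2 N at most on the last reading, which is noise level.

**Checks that failed or disagreed:**
- **Deck contact:** The tips brushed the deck once at about 4 N while coming down behind A; I raised them before pushing.
- **Final top view:** The arm hid the slot, and the network reported a false sleeve there.
- **Last close-up:** I hit the picture limit, so A's depth comes from pixel measurements only.

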